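# File a cast glass slab back into a crowded rack

## Task

File the loose tall glass slab back in the rack, directly to the left of the other tall slab as seen from the robot: nudge the slabs apart along the rack, as far as they will go, to open the gap, then lower it in until it stands fully home on the rack floor in line with the row. Cast glass chips, so feel your way and never force a slab against another slab or the rack (about 20 N at most). The slabs of the row stay standing in the rack, and the jar, glass cutter and dish stay where they are.

Things in the scene. Friction and masses are not known exactly. Their poses are not given: they have to be found in the camera images.
- slab_rack: wooden rack fixed to the bench. Origin: centre of its underside, x away from the robot, y along the row (left), z up. Cork-lined floor 12 mm up. Inner faces of the cork-lined end cheeks at y = -63.5 and +63.5 mm; 14 mm thick, 50 mm wide, 73 mm high, with a foot 86 mm wide up to 25 mm. 8 mm dowels along y, inner sides at x = -31.5 and +31.5 mm, tops 24 mm up, keep the slabs' feet in line.
- slab_low_a: low green glass slab, left end of the row, 60 mm wide, 68 mm high. Slabs are hand cast, 18 to 34 mm thick, each different (not known which). Edges rounded by 2 mm, 0.15 to 0.46 kg, sliding drag 1 to 4 N each. The five slabs together fill the 127 mm between the cheeks but for 3 mm; gaps in the row are now 15 mm at most. Frame as slab_tall.
- slab_low_b: low green glass slab like slab_low_a (60 mm wide, 68 mm high); slab_low_b, slab_low_c and slab_tall stand in any order to the right of slab_low_a. Frame as slab_tall.
- slab_low_c: low green glass slab like slab_low_a (60 mm wide, 68 mm high); somewhere to the right of slab_low_a. Frame as slab_tall.
- slab_tall: the tall green glass slab in the row: second, third or last from the left. 60 mm wide, 88 mm high, 18 to 34 mm thick. Origin: middle of its underside; x along its width, y through its thickness (left), z up. Slabs can be pinched by their width, fingers in front of and behind the row, and slid along; pinched high or loosely they lean and fall back instead of sliding.
- slab_loose: the tall green glass slab to be filed, standing upright on the bench to the left of the rack. 60 mm wide, 88 mm high, 18 to 34 mm thick, about 0.3 kg, edges rounded by 2 mm. Origin: middle of its underside; x along its 60 mm width, y through its thickness, z up. No gap in the row is wide enough for it at the start.
- task_lamp: obstacle: black bench lamp that never moves. With its base, upright stem, bent neck and shade it fills the space x 0.40 to 0.66 m, y -0.03 (base; the rest from +0.01) to +0.26 m, up to 0.41 m high. The hand starts on its left, all the work lies on its right (y below -0.04 m): cross over it with the fingertips above 0.45 m.
- jar: bystander: open glass jar with glass pieces, 62 mm across, 70 mm high; origin at the centre of its underside
- glass_cutter: bystander: brass pencil-shaped glass cutter lying on the bench, 152 mm long along its y, 18 mm high; origin at the centre of its underside
- dish: bystander: shallow round ceramic dish of small tile pieces, 69 mm across, 18 mm high; origin at the centre of its underside

How it is judged:
At the end, for the whole second after the job is handed in: the loose slab stands upright on the rack floor (within 3 mm), square to the row within 0.12 rad and in line within 8 mm, directly left of the tall slab (15 to 32 mm centre to centre); all other slabs upright on the rack floor, everything at rest (z of each of slab_loose, slab_low_a, slab_low_b, slab_low_c, slab_tall in the frame of slab_rack below 0.015 m and angle between each of slab_loose, slab_low_a, slab_low_b, slab_low_c, slab_tall's own z axis and vertical below 0.08 rad and angle between the x axis of slab_loose and the x axis of slab_rack, either way round below 0.12 rad and x of slab_loose in the frame of slab_rack between -0.008 and 0.008 m and y of slab_loose in the frame of slab_tall between 0.015 and 0.032 m and linear speed of each of slab_low_a, slab_low_b, slab_low_c, slab_tall, slab_loose below 0.01 m/s); the robot touches nothing.
It fails at once if a slab is pressed against another slab with more than 30 N (contact force between slab_low_a and slab_low_b above 30 N or contact force between any of slab_low_a, slab_low_b and slab_low_c above 30 N or contact force between any of slab_low_a, slab_low_b, slab_low_c and slab_tall above 30 N or contact force between any of slab_low_a, slab_low_b, slab_low_c, slab_tall and slab_loose above 30 N).
It fails at once if a slab is pressed or dropped on the rack (floor, cheek or dowel) with more than 30 N (contact force between any of slab_low_a, slab_low_b, slab_low_c, slab_tall, slab_loose and slab_rack above 30 N).
It fails at once if a slab of the row is lifted more than 15 mm or tipped over (z of any of slab_low_a, slab_low_b, slab_low_c, slab_tall in the frame of slab_rack above 0.027 m or angle between any of slab_low_a, slab_low_b, slab_low_c, slab_tall's own z axis and vertical above 0.35 rad).
It fails at once if a bystander is moved more than 20 mm (distance of any of jar, glass_cutter, dish from where it was at the start of the episode above 0.02 m).
It also fails if it takes over 72 s, if anything falls off the work surface, if the arm or the gripper's body presses on something with over 40 N, if the wrist force passes 120 N, or if a joint passes its speed limit or range.

## Robot

A 6-joint arm with a two-finger parallel gripper is mounted at the origin on a cart in front of the work surface, level with it; the furniture and walls round the work are solid. World frame = base frame: x ahead of the robot, y to its left, z up, the work surface at z = 0. Lengths are in m, angles in rad, forces in N, time in s.
With the tool pointing down it reaches from about 0.3 to 0.85 m from the base axis. Payload 4.2 kg.
Tool frame: the origin (TCP) lies on the front face of the gripper's body, between the roots of the fingers; the fingertips stand 78 mm ahead of it and the grasp point (between the pads) lies 60 mm ahead of it (pinch_z is the distance from the TCP to the grasp point, in m); z points along the fingers, y is the line along which they close (so a half turn about z gives the same grasp; the last joint's range is limited). The gripper opens to 91 mm and grips with 3 to 60 N. Pads are 32 mm wide; open, the fingers measure 118 mm over their backs; the gripper's body (76 mm by 178 mm) begins 60 mm behind the grasp point.
Start: joints at [1.319, 0.32, 1.565, -0, 1.257, -0.02], TCP at [0.132, 0.56, 0.292] pointing down, gripper open.
Joint ranges: [-3.11, 3.11], [-0.84, 2.01], [0.21, 2.61], [-1.34, 4.49], [0.05, 2.63], [-2.56, 2.56]. Speed limits (rad/s): [2.57, 2.57, 3.14, 3.14, 3.14, 3.14].

## Interface

Orientations are given as [roll, pitch, yaw] about the fixed x, y, z axes, in that order (R = Rz(yaw) Ry(pitch) Rx(roll)).
In Python, from cell import * gives the robot as it stands. The module is installed in compiled form; this text tells all that it offers.
- The arm moves only by the tool carry_out, never from a script. Its argument "moves" is a list of rows, each a list of 5 numbers: the closure, from -1 (fully open) to 1 (shut), then the shift along the tool's x, y, z in mm, then the turn about the tool's z in rad. A call has exactly 8 rows; each row is the pose to reach, as a shift and turn from the pose commanded when the call began, along the tool's axes at that moment; what a row does not reach only later rows make up. A row lasts 1/10 s, in which the tool goes at most 50 mm and 8.59 degrees, less where a joint would pass 70% of its speed; a pose out of reach is approached as far as the arm can. A call with a gripper value outside its range is refused whole. The fingers move at their own pace and stop on an object; "squeeze" is the grip in N (left out, the last holds). Time passes only in rows, so rows that repeat a pose let the fingers close, or fill a call up. It gives the time, the measured TCP pose, the force, the opening and the grip force at its end, in the units of the state.
- get_state(): the state, without advancing time (a new reading comes with each control period).
- read_camera(name): name is "scene" or "top" or "wrist"; returns (picture, depth): 400x640x3 uint8, blue, green, red; 400x640 float32, m along the optical axis (not along the pixel's ray), 0 where there is no reading.
- camera_params(name): a dict with "mtx" (3x3 intrinsics, pixels), "T" (4x4, takes a point from camera to world coordinates). Camera axes: x right, y down, z forward; pixel columns grow to the right and rows downward; lengths in m; the calibration is good to about 2 mm. A picture is of the moment at which its call begins: read the wrist's pose just before it. camera_params takes no time and is no camera call; for the wrist camera it gives the pose at the moment of the call.
- sign_off(): hands the job in; it is judged then, once.
The state is a dict: "time": time; "joint_positions": joint angles; "joint_velocities": joint speeds; "joint_efforts": joint torques, N m; "tcp_pos": TCP position; "orientation": TCP orientation; "contact_force": force on the tool from outside, world axes, zero at the start; "wrist_torque": the same for the moment, N m; "finger_gap": opening from 0.0 (shut) to 1.0 (fully open); "grip_force": force on a finger pad.
Only numpy, scipy, OpenCV 4.12 (cv2) and the standard library are available. Lean on these libraries where they do the work, as an engineer would, in place of code of your own. Each camera call takes 0.05 s, during which the arm holds its last target. There are 200 camera calls.

## Working session

There is one attempt and no reset: what is moved stays moved. The work goes in short steps, Python scripts to look and compute and a tool call to move; the robot and the scene stay as the last step left them, time stands still between calls to the robot, and variables do not carry over. Pictures are saved under pics/ and viewed, at most 10 in all, crops included, and the job is handed in when it is done.

Besides the shell and the picture viewer there is one more tool, called after "Request:" as name([rows], argument=value, ...), one row to a line, values as JSON. carry_out: Moves the arm, as the interface text tells. Its arguments: {"type":"object","properties":{"moves":{"type":"array"},"squeeze":{"type":"number"}},"required":["moves"]}

```bash
mkdir -p pics; cat > h.py <<'E'
from cell import *
import numpy as np, cv2
np.set_printoptions(precision=4,suppress=True)
def cloud(name):
    p=camera_params(name); im,d=read_camera(name)
    K=p["mtx"];T=p["T"]
    v,u=np.mgrid[:400,:640]
    P=np.stack([(u-K[0,2])/K[0,0]*d,(v-K[1,2])/K[1,1]*d,d],-1)
    return im,d,P@T[:3,:3].T+T[:3,3],p
E
python3 - <<'E'
from h import *
s=get_state()
for k in s: print(k,s[k])
for n in("scene","top"):
    im,d,W,p=cloud(n); cv2.imwrite(f"pics/{n}.png",im); np.savez(n,im=im,d=d,W=W,**p)
    print(n,p["T"],p["mtx"])
a=cv2.imread("pics/top.png")
E
```

```text
time 0.0
joint_positions [ 1.319   0.3203  1.5657 -0.      1.2574 -0.02  ]
joint_velocities [-0.0018 -0.0016  0.0003 -0.0005  0.0006  0.0013]
joint_efforts [ -0.0006 -41.2449 -23.1977   0.0725   0.0458  -0.0002]
tcp_pos [0.132  0.5593 0.2914]
orientation [-3.1398 -0.      2.9098]
contact_force [0.744  0.1967 1.1427]
wrist_torque [ 0.0018 -0.0025  0.0071]
grip_force 0.0
finger_gap 0.9982881450932113
scene [[-0.7925 -0.4252  0.4372  0.139 ]
 [-0.6099  0.5588 -0.562   0.3982]
 [-0.0053 -0.712  -0.7022  0.6974]
 [ 0.      0.      0.      1.    ]] [[509.6173   0.     323.8379]
 [  0.     509.6173 204.7131]
 [  0.       0.       1.    ]]
top [[ 0.0186 -0.9915  0.1288  0.4485]
 [-0.999  -0.0237 -0.0383 -0.1102]
 [ 0.041  -0.128  -0.9909  0.9052]
 [ 0.      0.      0.      1.    ]] [[381.7971   0.     322.4247]
 [  0.     381.7971 199.6457]
 [  0.       0.       1.    ]]
```

View pics/top.png

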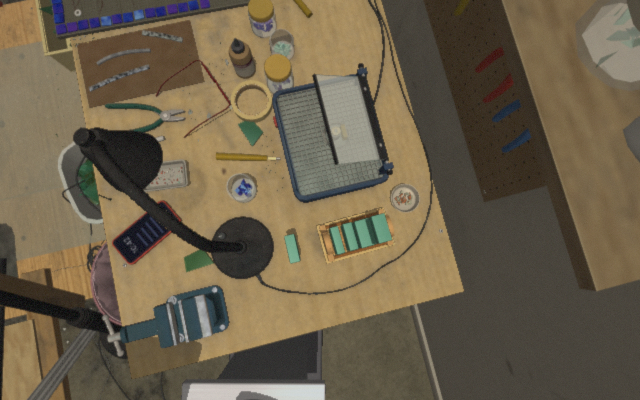

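View pics/scene.png

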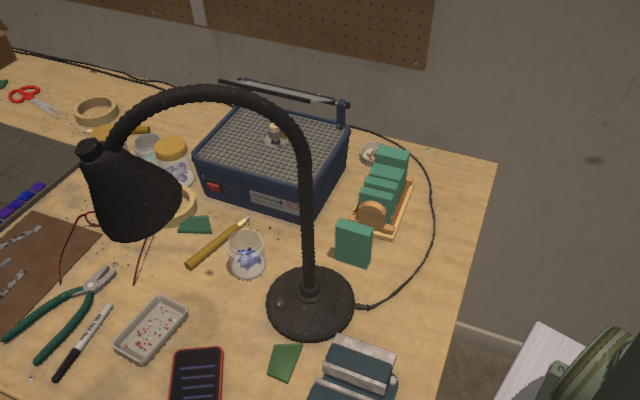

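The top view shows the loose slab at about (292,248), the rack at about (355,233) with its slabs between columns 330 and 388 (tall one at the right, about (379,229)), the dish at (404,197), the jar at (242,187) and the cutter at (247,157). The scene view confirms the tall slab is at the far right end.

```bash
python3 - <<'E'
from h import *
z=np.load("top.npz");im,W,d=z["im"],z["W"],z["d"]
c=cv2.resize(im[185:275,270:420],None,fx=5,fy=5,interpolation=cv2.INTER_CUBIC);cv2.imwrite("pics/topc.png",c)
hsv=cv2.cvtColor(im,cv2.COLOR_BGR2HSV)
print("hsv",hsv[248,292],hsv[229,379],"holes",(d[185:275,270:420]==0).mean())
H=W[...,2]
g=(hsv[...,0]>65)&(hsv[...,0]<95)&(hsv[...,1]>70)
g[:, :280]=0;g[:,420:]=0;g[:205]=0;g[275:]=0
for nm,lo,hi,zz in(("loose",.07,.1,.088),("tall",.092,.115,.1),("low",.07,.09,.08)):
    m=(g&(H>lo)&(H<hi)).astype(np.uint8)
    if nm=="low": m[:,:310]=0
    n,l,st,ce=cv2.connectedComponentsWithStats(m)
    for i in range(1,n):
        if st[i,4]<15: continue
        ys,xs=np.where(l==i)
        # cast to plane
        K,T=z["mtx"],z["T"]
        r=np.stack([(xs-K[0,2])/K[0,0],(ys-K[1,2])/K[1,1],np.ones(len(xs))],-1)@T[:3,:3].T
        P=T[:3,3]+r*((zz-T[2,3])/r[:,2])[:,None]
        print(nm,st[i],np.median(W[l==i],0),cv2.minAreaRect(P[:,:2].astype(np.float32)*1000))
for r in (222,228,234,240): print(r,(H[r,312:400:2]*1000).astype(int))
E
```

```text
hsv [ 74  77 170] [ 73  83 160] holes 0.00437037037037037
loose [354 217  28  30 507] [ 0.4874 -0.2378  0.0812] ((487.7099609375, -239.9625244140625), (57.449462890625, 48.39653015136719), 15.183679580688477)
loose [342 223  17  27 259] [ 0.478  -0.2031  0.0809] ((477.88580322265625, -202.41781616210938), (57.844947814941406, 20.441865921020508), 16.72315216064453)
loose [330 227  14  27 202] [ 0.4688 -0.1747  0.0809] ((468.7990417480469, -173.5694122314453), (57.1087760925293, 16.195159912109375), 16.391586303710938)
loose [285 235  15  27 244] [ 0.45   -0.0793  0.0892] ((450.251220703125, -79.00128936767578), (55.735870361328125, 20.312210083007812), 14.302715301513672)
tall [371 214  20  29 369] [ 0.4954 -0.2649  0.101 ] ((495.8414306640625, -265.78961181640625), (58.30552673339844, 29.538436889648438), 17.598222732543945)
low [354 218  24  29 468] [ 0.4872 -0.2358  0.081 ] ((486.95794677734375, -236.468505859375), (58.425846099853516, 38.405635833740234), 16.524883270263672)
low [342 223  17  27 259] [ 0.478  -0.2031  0.0809] ((478.17315673828125, -203.3206329345703), (58.4112625
[... 234 characters left out ...]
0  13  12  13  10  14  22  24  21  26  24
  23  82  14  79  80  80  80  81  80  82  80  80  97 101 104 100 101  99
  98 101  72  74   3   1   3   0]
228 [  0   2  -1  14  26  25  21  23  20  81  80  81  81  79  12  53  79  79
  81  80  81  54  82  80  80  80  81  81  80  80  75 100 100 100 100 104
 101 103 101  74  71   0   3   2]
234 [ -3   2   0   6  13  58  65  67  65  44  79  81  80  82  16  14  58  82
  81  79  80  81  59  80  82  81  78  82  78  78  83  77 102 100 101 101
  98 102  99  98  62  -3   0   1]
240 [  4   0   2  -2  11  11  72  72  74  71  52  81  80  79  81  12  22  65
  80 905  78  78  81  60  83  81  80  81  78  80  83  80  82 100 100 101
 100 100 102  24  24  -2   0   1]
```

View pics/topc.png

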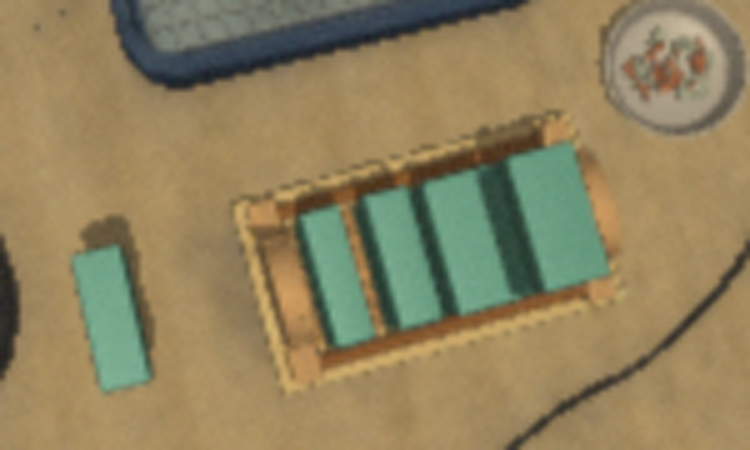

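The crop (5x, offset 270,185) shows, left to right: the loose slab at crop (110,320), the left cheek (290,280), low slabs at (335,275), (402,258) and (470,238), and the tall slab at (558,215) next to the right cheek. The tall slab is last, so the loose one goes between the third low slab and it. The row's yaw is about 0.288 rad. I'll lift first, then cross.

Request:
carry_out([
  [-1,0,0,-45,0],
  [-1,0,0,-90,0],
  [-1,0,0,-135,0],
  [-1,0,0,-180,0],
  [-1,0,0,-225,0],
  [-1,0,0,-270,0],
  [-1,-28,-39,-270,0],
  [-1,-57,-78,-270,0],
])

```text
time: 0.9
tcp_pos: [0.1701, 0.4712, 0.5627]
orientation: [3.14, 0.001, 2.912]
contact_force: [1.8, 0.3, -0.1]
finger_gap: 0.999
grip_force: 0.0
```

Request:
carry_out([
  [-1,-28,-39,0,0],
  [-1,-56,-78,0,0],
  [-1,-85,-117,0,0],
  [-1,-113,-156,0,0],
  [-1,-141,-195,0,0],
  [-1,-170,-234,0,0],
  [-1,-198,-273,0,0],
  [-1,-226,-311,0,0],
])

```text
time: 1.7
tcp_pos: [0.3181, 0.1141, 0.5621]
orientation: [3.141, 0.0, 2.91]
contact_force: [0.9, 0.4, -0.9]
finger_gap: 1.0
grip_force: 0.0
```

Request:
carry_out([
  [-1,-25,-35,0,0.13],
  [-1,-50,-69,0,0.26],
  [-1,-75,-104,0,0.39],
  [-1,-101,-139,0,0.53],
  [-1,-126,-173,0,0.66],
  [-1,-151,-208,0,0.79],
  [-1,-176,-242,0,0.92],
  [-1,-202,-277,0,1.05],
])

```text
time: 2.5
tcp_pos: [0.4513, -0.2017, 0.5619]
orientation: [-3.141, -0.001, 1.854]
contact_force: [0.1, 1.2, 0.8]
finger_gap: 0.999
grip_force: 0.0
```

```bash
python3 - <<'E'
from h import *
s=get_state();print(s["tcp_pos"],s["orientation"],s["joint_positions"])
T=camera_params("wrist");print(T)
E
```

```text
[ 0.4513 -0.2017  0.5619] [-3.1414 -0.0007  1.854 ] [-0.4438  0.1479  1.1364  0.0004  1.8579 -0.727 ]
{'mtx': array([[350.2151,   0.    , 313.9907],
       [  0.    , 350.2151, 201.4297],
       [  0.    ,   0.    ,   1.    ]]), 'T': array([[ 0.9603,  0.2677,  0.0787,  0.4292],
       [ 0.279 , -0.9214, -0.2705, -0.1252],
       [ 0.0001,  0.2817, -0.9595,  0.6544],
       [ 0.    ,  0.    ,  0.    ,  1.    ]])}
```

Request:
carry_out([
  [-1,-5,4,0,0.005],
  [-1,-16,13,40,0.005],
  [-1,-32,26,85,0.005],
  [-1,-32,26,130,0.005],
  [-1,-32,26,175,0.005],
  [-1,-32,26,220,0.005],
  [-1,-32,26,260,0.005],
  [-1,-32,26,260,0.005],
])

```text
time: 3.3
tcp_pos: [0.4824, -0.2212, 0.2968]
orientation: [-3.132, -0.009, 1.856]
contact_force: [0.9, 0.2, -1.1]
finger_gap: 1.0
grip_force: 0.0
```

```bash
cat >> h.py <<'E'
def rays(p,xs,ys,zz):
    K,T=p["mtx"],p["T"]
    r=np.stack([(np.asarray(xs)-K[0,2])/K[0,0],(np.asarray(ys)-K[1,2])/K[1,1],np.ones(len(xs))],-1)@T[:3,:3].T
    return T[:3,3]+r*((zz-T[2,3])/r[:,2])[:,None]
A=0.288; RX=np.array([np.cos(A),np.sin(A)]); RY=np.array([-np.sin(A),np.cos(A)])
def row(P): return np.stack([P[...,0]*RX[0]+P[...,1]*RX[1],P[...,0]*RY[0]+P[...,1]*RY[1]],-1)
def profile(x0,name="wrist",hw=.015):
    "heights along the row (y in row axes) in a strip around row-x = x0"
    im,d,W,p=cloud(name); R=row(W); m=(abs(R[...,0]-x0)<hw)&(d>0)&(W[...,2]<.13)
    return im,d,W,p,R,m
E
python3 - <<'E'
from h import *
im,d,W,p=cloud("wrist");cv2.imwrite("pics/w1.png",im);np.savez("w1",im=im,d=d,W=W,**p)
s=get_state();print(s["tcp_pos"],s["orientation"])
R=row(W);z=W[...,2]
hsv=cv2.cvtColor(im,cv2.COLOR_BGR2HSV)
g=(hsv[...,0]>62)&(hsv[...,0]<98)&(hsv[...,1]>60)
for nm,lo,hi,zz in(("low",.073,.088,.08),("tall",.093,.11,.1),("loose",.08,.095,.088)):
    m=g&(z>lo)&(z<hi)&(d>0)
    n,l,st,ce=cv2.connectedComponentsWithStats(m.astype(np.uint8))
    for i in range(1,n):
        if st[i,4]<150: continue
        ys,xs=np.where(l==i);P=rays(p,xs,ys,zz);Q=row(P)
        print(nm,st[i],np.median(z[l==i]),"y5-95",np.percentile(Q[:,1],[1,3,50,97,99])*1e3,"x",np.percentile(Q[:,0],[2,98])*1e3,cv2.minAreaRect((P[:,:2]*1e3).astype(np.float32)))
E
```

```text
[ 0.4842 -0.2222  0.3005] [-3.1375 -0.0041  1.8559]
low [ 290    0   76   34 1504] 0.08727234081698068 y5-95 [-216.0274 -215.9016 -205.5507 -193.3858 -192.8053] x [380.5102 438.0267] ((450.2581481933594, -80.13053894042969), (60.05294418334961, 23.84963607788086), 16.19192886352539)
low [ 283  130   68   21 1338] 0.07986291274211074 y5-95 [-310.2893 -310.2434 -302.3189 -293.7848 -293.7291] x [372.4293 428.5329] ((469.6501159667969, -176.3015594482422), (58.749122619628906, 17.372440338134766), 16.39361572265625)
low [ 285  162   66   23 1467] 0.07980797435827702 y5-95 [-341.9226 -341.897  -331.7602 -321.8226 -321.7813] x [373.3303 428.548 ] ((478.6723327636719, -204.31971740722656), (58.35844039916992, 20.12407112121582), 16.411863327026367)
low [ 285  189   64   42 2548] 0.07993540487900144 y5-95 [-386.3313 -385.3284 -365.6421 -347.5362 -347.4992] x [372.2235 427.8644] ((487.6183166503906, -237.73196411132812), (58.32971954345703, 39.781890869140625), 16.5217227935791)
tall [ 284  232   66   33 2031] 0.0999679379238958 y5-95 [-410.7021 -410.6516 -395.9719 -381.6605 -380.7204] x [372
[... 804 characters left out ...]
208984375)
loose [285 163  65  22 547] 0.08048958337881984 y5-95 [-339.1507 -338.254  -330.1607 -322.2467 -322.1879] x [374.2269 427.6125] ((478.0356140136719, -203.47225952148438), (56.0701904296875, 18.48944854736328), 17.72686195373535)
loose [285 191  63  35 907] 0.08048043443989972 y5-95 [-378.4677 -377.4992 -363.1688 -348.2636 -347.346 ] x [372.6986 425.7516] ((486.1531066894531, -234.01303100585938), (56.03184509277344, 32.045963287353516), 16.457317352294922)
loose [286 227  62   7 330] 0.087806002453652 y5-95 [-386.2797 -386.2659 -383.334  -380.4121 -380.406 ] x [373.0018 427.095 ] ((492.4254455566406, -253.93191528320312), (56.09645080566406, 5.865004539489746), 16.526756286621094)
```

View pics/w1.png

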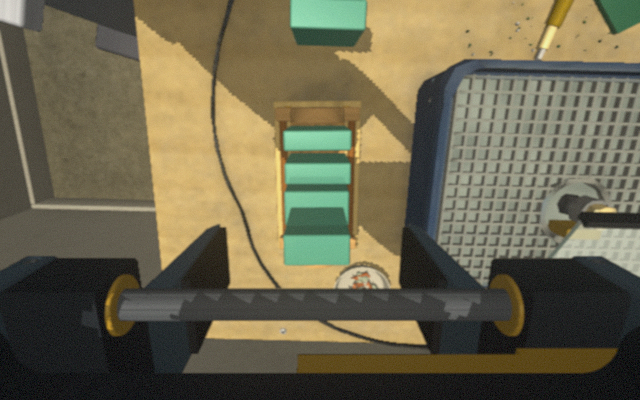

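The wrist view, where up is the robot's left, shows the loose slab at (328,20), the left cheek at (318,112), the low slabs near rows 140, 173 and 200, and the tall slab at row 248. The hand hides the right cheek. I need a height profile along the row.

```bash
python3 - <<'E'
from h import *
for n,u in(("w1",318),):
    q=np.load(n+".npz");W=q["W"];R=row(W);im=q["im"]
    for v in range(98,268,1):
        s=W[v,300:338,2]; print(v,"%.1f y=%.1f g=%d"%(np.median(s)*1e3,np.median(R[v,300:338,1])*1e3,im[v,300:338,1].mean()),end=" | " if v%4 else "\n")
q=np.load("top.npz");W=q["W"];R=row(W)*1e3;m=(abs(R[...,0]-400)<8)&(R[...,1]<-265)&(R[...,1]>-450)
o=np.argsort(R[m][:,1]);a=np.c_[R[m][:,1],W[m][:,2]*1e3][o]
print()
b=np.round(a[:,0]/2).astype(int)
for k in np.unique(b): print(k*2,np.percentile(a[b==k,1],[10,50,90]).astype(int),end=" | ")
E
```

```text
98 -0.0 y=-266.3 g=93 | 99 -0.1 y=-267.3 g=92 | 100 -0.2 y=-268.3 g=100
101 10.9 y=-269.4 g=114 | 102 11.8 y=-270.4 g=123 | 103 12.0 y=-271.4 g=128 | 104 12.0 y=-272.4 g=127
105 12.2 y=-273.4 g=127 | 106 11.8 y=-274.4 g=118 | 107 46.2 y=-274.9 g=100 | 108 70.3 y=-275.4 g=100
109 70.9 y=-276.3 g=107 | 110 71.3 y=-277.1 g=110 | 111 71.1 y=-278.0 g=110 | 112 71.2 y=-278.8 g=111
113 71.0 y=-279.7 g=111 | 114 71.0 y=-280.5 g=111 | 115 71.0 y=-281.4 g=111 | 116 71.3 y=-282.3 g=111
117 71.1 y=-283.1 g=110 | 118 71.1 y=-284.0 g=110 | 119 70.9 y=-284.8 g=110 | 120 71.0 y=-285.7 g=111
121 71.1 y=-286.6 g=110 | 122 71.0 y=-287.5 g=104 | 123 70.5 y=-288.4 g=98 | 124 12.4 y=-292.7 g=96
125 12.4 y=-293.7 g=93 | 126 28.9 y=-293.7 g=89 | 127 43.4 y=-293.7 g=87 | 128 56.9 y=-293.7 g=87
129 69.7 y=-293.7 g=96 | 130 78.6 y=-293.9 g=129 | 131 79.3 y=-294.7 g=174 | 132 80.1 y=-295.5 g=206
133 79.9 y=-296.3 g=215 | 134 80.0 y=-297.2 g=215 | 135 80.0 y=-298.1 g=214 | 136 80.0 y=-298.9 g=213
137 80.0 y=-299.8 g=212 | 138 79.8 y=-300.7 g=211 | 139 79.8 y=-301.5 g=210 | 140 80.0 y=-302.4 g=209
141 79.9 y=-303
[... 4028 characters left out ...]
354 [81 82 83] | -352 [79 80 81] | -350 [80 81 81] | -348 [39 65 81] | -346 [67 67 67] | -340 [79 80 81] | -338 [79 80 82] | -336 [80 82 82] | -334 [79 81 82] | -332 [79 81 83] | -330 [80 81 82] | -328 [79 80 82] | -326 [80 81 82] | -324 [79 80 82] | -322 [19 53 81] | -320 [12 14 14] | -318 [10 12 13] | -310 [78 80 82] | -308 [80 81 82] | -306 [78 80 81] | -304 [79 81 81] | -302 [79 81 81] | -300 [79 81 82] | -298 [79 80 81] | -296 [79 80 80] | -294 [80 81 81] | -292 [15 43 71] | -288 [70 71 72] | -286 [72 73 73] | -284 [71 74 75] | -282 [73 74 74] | -280 [71 73 74] | -278 [72 72 73] | -276 [72 73 75] | -274 [12 45 72] | -272 [12 13 13] | -270 [12 12 13] | -268 [ 0  6 12] | -266 [-1  0  3] |
```

Everything fits. In row axes (mm) the left cheek's inner face is at about -289 and the right one at about -416. The slabs span: low_a -293.6..-311.5, low2 -322..-342, low3 -348..-382, tall -383..-412. That leaves free gaps summing to about 27. I'll pinch the tall slab first and push it right.

Request:
carry_out([
  [-1,-24,-1,10,0.002],
  [-1,-47,-1,45,0.002],
  [-1,-47,-1,90,0.002],
  [-1,-47,-1,130,0.002],
  [-1,-47,-1,160,0.002],
  [-1,-47,-1,180,0.002],
  [-1,-47,-1,190,0.002],
  [-1,-47,-1,190,0.002],
], squeeze=15)

```text
time: 4.15
tcp_pos: [0.4984, -0.269, 0.1131]
orientation: [3.141, 0.001, 1.853]
contact_force: [-0.5, 0.9, 0.4]
finger_gap: 0.999
grip_force: 0.0
```

```bash
cat >> h.py <<'E'
def st():
    s=get_state(); print("t",s["time"],"row",row(np.array(s["tcp_pos"]))*1e3,"z",s["tcp_pos"][2]*1e3,"ori",np.array(s["orientation"]),"Frow",row(np.array(s["contact_force"])),"fz",s["contact_force"][2],"gap",s["finger_gap"]*91,"grip",s["grip_force"])
E
python3 -c "from h import *;st()"
```

```text
t 4.15 row [ 401.5156 -399.4697] z 113.06962265248318 ori [3.1405 0.0009 1.8532] Frow [-0.1898  1.0344] fz 0.4068898002152682 gap 90.93050337355965 grip 0.0
```

Request:
carry_out([
  [-1,1,-1,4,0.004],
  [-0.2,1,-1,4,0.004],
  [0.2,1,-1,4,0.004],
  [0.6,1,-1,4,0.004],
  [1,1,-1,4,0.004],
  [1,1,-1,4,0.004],
  [1,1,-1,4,0.004],
  [1,1,-1,4,0.004],
], squeeze=20)

```text
time: 4.95
tcp_pos: [0.4963, -0.268, 0.1086]
orientation: [3.141, 0.0, 1.849]
contact_force: [-0.2, 1.7, 3.2]
finger_gap: 0.659
grip_force: 20.0
```

```bash
python3 -c "from h import *;st()"
```

```text
t 4.95 row [ 399.7282 -397.9526] z 108.58711641817715 ori [3.1411 0.0003 1.8488] Frow [0.2997 1.6666] fz 3.190983136413265 gap 59.99215285136735 grip 20.00269738957286
```

Request:
carry_out([
  [1,-0.5,0,0,0],
  [1,-1,0,0,0],
  [1,-1.5,0,0,0],
  [1,-2,0,0,0],
  [1,-2.4,0,0,0],
  [1,-2.7,0,0,0],
  [1,-3,0,0,0],
  [1,-3,0,0,0],
])

```text
time: 5.75
tcp_pos: [0.4966, -0.2692, 0.1086]
orientation: [-3.141, -0.004, 1.848]
contact_force: [-0.6, 6.1, 8.2]
finger_gap: 0.657
grip_force: 20.0
```

```bash
python3 -c "from h import *;st()"
```

```text
t 5.75 row [ 399.6662 -399.1143] z 108.64109433823302 ori [-3.1414 -0.0038  1.8477] Frow [1.2049 6.0447] fz 8.210355013376132 gap 59.80705532603669 grip 19.999526739120483
```

Request:
carry_out([
  [1,0,0,-0.5,0],
  [1,-0.3,0,-1,0],
  [1,-0.6,0,-1.5,0],
  [1,-1,0,-1.5,0],
  [1,-1.3,0,-1.5,0],
  [1,-1.6,0,-1.5,0],
  [1,-2,0,-1.5,0],
  [1,-2,0,-1.5,0],
])

```text
time: 6.55
tcp_pos: [0.4966, -0.2709, 0.1087]
orientation: [-3.14, -0.005, 1.848]
contact_force: [0.6, 9.1, -1.9]
finger_gap: 0.662
grip_force: 20.0
```

```bash
python3 -c "from h import *;st()"
```

```text
t 6.55 row [ 399.2569 -400.7607] z 108.74926826552708 ori [-3.1399 -0.0052  1.8478] Frow [3.1859 8.5663] fz -1.8615809707127324 gap 60.23385194438994 grip 19.998832941055298
```

Request:
carry_out([
  [1,-0.3,0,0,0],
  [1,-0.6,0,0,0],
  [1,-0.9,0,0,0],
  [1,-1.2,0,0,0],
  [1,-1.5,0,0,0],
  [1,-1.5,0,0,0],
  [1,-1.5,0,0,0],
  [1,-1.5,0,0,0],
])

```text
time: 7.35
tcp_pos: [0.4967, -0.271, 0.1088]
orientation: [-3.139, -0.008, 1.848]
contact_force: [0.1, 12.6, -0.3]
finger_gap: 0.655
grip_force: 20.0
```

```bash
python3 -c "from h import *;st()"
```

```text
t 7.35 row [ 399.2731 -400.9411] z 108.76501152998739 ori [-3.1394 -0.0078  1.8478] Frow [ 3.6677 12.0145] fz -0.31856517037057075 gap 59.58157236159701 grip 19.99840557575226
```

The tall slab is at the right cheek: the force rises with no motion. I'll relax, release, slide left along the row with the fingers open, and pinch low3.

Request:
carry_out([
  [1,2,0,0,0],
  [1,4,0,0,0],
  [0,4,0,0,-0.005],
  [-1,4,1,0,-0.01],
  [-1,4,1,0,-0.01],
  [-1,4,1,0,-0.01],
  [-1,4,1,0,-0.01],
  [-1,4,1,0,-0.01],
])

```text
time: 8.15
tcp_pos: [0.4979, -0.2703, 0.1099]
orientation: [3.141, 0.0, 1.859]
contact_force: [-0.9, 0.2, -0.3]
finger_gap: 1.0
grip_force: 0.0
```

```bash
python3 -c "from h import *;st()"
```

```text
t 8.15 row [ 400.6356 -400.5544] z 109.93650408592478 ori [3.1411 0.0004 1.8586] Frow [-0.8488  0.4506] fz -0.32497018796913507 gap 91.014123344115 grip 0.0
```

Request:
carry_out([
  [-1,12,0,0,0],
  [-1,24,0,0,0],
  [-1,35,-0.5,1,0],
  [-1,35,-0.5,1,0],
  [0.2,35,-0.5,1,0],
  [1,35,-0.5,1,0],
  [1,35,-0.5,1,0],
  [1,35,-0.5,1,0],
], squeeze=30)

```text
time: 8.95
tcp_pos: [0.4875, -0.237, 0.1087]
orientation: [3.141, 0.0, 1.858]
contact_force: [0.0, -0.1, -0.1]
finger_gap: 0.68
grip_force: 0.0
```

```bash
python3 -c "from h import *;st()"
```

```text
t 8.95 row [ 400.0878 -365.6634] z 108.69321978242667 ori [3.1414 0.0001 1.8584] Frow [ 0.0022 -0.1249] fz -0.08458348264378464 gap 61.844786047153605 grip 0.0
```

Request:
carry_out([
  [1,1,0,-0.5,0],
  [1,2,0,-0.5,0],
  [1,3,0,-0.5,0],
  [1,4,0,-0.5,0],
  [1,5,0,-0.5,0],
  [1,6,0,-0.5,0],
  [1,7,0,-0.5,0],
  [1,8,0,-0.5,0],
])

```text
time: 9.75
tcp_pos: [0.4852, -0.229, 0.1092]
orientation: [3.141, 0.0, 1.859]
contact_force: [-0.3, -0.2, -3.0]
finger_gap: 0.654
grip_force: 30.0
```

```bash
python3 -c "from h import *;st()"
```

```text
t 9.75 row [ 400.1494 -357.4122] z 109.23893296325187 ori [3.1413 0.0003 1.8588] Frow [-0.3271 -0.078 ] fz -2.979888181265717 gap 59.53283512771968 grip 29.999146030913835
```

Request:
carry_out([
  [1,1,0,0.3,0],
  [1,2,0,0.3,0],
  [1,3,0,0.3,0],
  [1,4,0,0.3,0],
  [1,5,0,0.3,0],
  [1,6,0,0.3,0],
  [1,7,0,0.3,0],
  [1,8,0,0.3,0],
])

```text
time: 10.55
tcp_pos: [0.4828, -0.2213, 0.1089]
orientation: [3.141, -0.0, 1.859]
contact_force: [0.4, -0.8, -2.2]
finger_gap: 0.656
grip_force: 30.0
```

```bash
python3 -c "from h import *;st()"
```

```text
t 10.55 row [ 400.079  -349.2744] z 108.92823063862261 ori [ 3.1415 -0.      1.8588] Frow [ 0.1366 -0.9181] fz -2.1667588034259824 gap 59.670072037733505 grip 29.99933745022645
```

Request:
carry_out([
  [1,0.5,0,0,0],
  [1,1,0,0,0],
  [1,1.5,0,0,0],
  [1,2,0,0,0],
  [1,2.5,0,0,0],
  [1,3,0,0,0],
  [1,3,0,0,0],
  [1,3,0,0,0],
])

```text
time: 11.35
tcp_pos: [0.482, -0.2184, 0.1089]
orientation: [3.142, -0.0, 1.859]
contact_force: [0.3, -1.5, -2.3]
finger_gap: 0.656
grip_force: 30.0
```

```bash
python3 -c "from h import *;st()"
```

```text
t 11.35 row [ 400.109  -346.2719] z 108.91080339400658 ori [ 3.1415 -0.0002  1.8588] Frow [-0.1114 -1.5379] fz -2.2547655446904837 gap 59.67367443040919 grip 29.999338529178203
```

Request:
carry_out([
  [1,0.4,0,0,0],
  [1,0.8,0,0,0],
  [1,1.2,0,0,0],
  [1,1.6,0,0,0],
  [1,2,0,0,0],
  [1,2,0,0,0],
  [1,2,0,0,0],
  [1,2,0,0,0],
])

```text
time: 12.15
tcp_pos: [0.4814, -0.2164, 0.1089]
orientation: [3.142, -0.0, 1.859]
contact_force: [1.0, -0.2, -2.6]
finger_gap: 0.656
grip_force: 30.0
```

```bash
python3 -c "from h import *;st()"
```

```text
t 12.15 row [ 400.0789 -344.2376] z 108.91567787365159 ori [ 3.1416 -0.0003  1.8587] Frow [ 0.8785 -0.4949] fz -2.5954459900432227 gap 59.6998125034997 grip 29.99940793035421
```

Request:
carry_out([
  [1,0.3,0,0,0],
  [1,0.6,0,0,0],
  [1,0.9,0,0,0],
  [1,1.2,0,0,0],
  [1,1.5,0,0,0],
  [1,1.5,0,0,0],
  [1,1.5,0,0,0],
  [1,1.5,0,0,0],
])

```text
time: 12.95
tcp_pos: [0.4813, -0.216, 0.109]
orientation: [3.141, 0.002, 1.86]
contact_force: [1.1, -6.3, -4.5]
finger_gap: 0.65
grip_force: 30.0
```

```bash
python3 -c "from h import *;st()"
```

```text
t 12.95 row [ 400.1581 -343.8653] z 109.00181269411848 ori [3.1411 0.0022 1.8598] Frow [-0.7587 -6.3171] fz -4.4991078351543745 gap 59.10640627716668 grip 29.99928738674498
```

Request:
carry_out([
  [1,0.3,0,0.2,0],
  [1,0.6,0,0.4,0],
  [1,0.9,0,0.6,0],
  [1,1.2,0,0.6,0],
  [1,1.5,0,0.6,0],
  [1,1.5,0,0.6,0],
  [1,1.5,0,0.6,0],
  [1,1.5,0,0.6,0],
])

```text
time: 13.75
tcp_pos: [0.4814, -0.2159, 0.1091]
orientation: [3.14, 0.005, 1.861]
contact_force: [0.9, -10.2, -2.2]
finger_gap: 0.659
grip_force: 30.0
```

```bash
python3 -c "from h import *;st()"
```

```text
t 13.75 row [ 400.2174 -343.715 ] z 109.05080949173554 ori [3.1405 0.0051 1.8607] Frow [ -2.0623 -10.0623] fz -2.1999332829765725 gap 59.937524728054804 grip 29.99954962342599
```

Request:
carry_out([
  [1,-1,0,0,0],
  [1,-2.4,0,0,0],
  [0,-2.4,0,0,0],
  [-1,-2.4,0,0,0],
  [-1,-2.4,0,0,0],
  [-1,-2.4,0,-40,0],
  [-1,-2.4,0,-85,0],
  [-1,-2.4,0,-130,0],
])

```text
time: 14.55
tcp_pos: [0.4806, -0.2151, 0.2393]
orientation: [-3.14, -0.002, 1.859]
contact_force: [1.3, -0.5, 0.4]
finger_gap: 1.0
grip_force: 0.0
```

Request:
carry_out([
  [-1,0,0,-30,0],
  [-1,0,0,-60,0],
  [-1,0,0,-60,0],
  [-1,0,0,-60,0],
  [-1,0,0,-60,0],
  [-1,0,0,-60,0],
  [-1,0,0,-60,0],
  [-1,0,0,-60,0],
])

```text
time: 15.35
tcp_pos: [0.4811, -0.2159, 0.2976]
orientation: [-3.141, -0.001, 1.859]
contact_force: [-0.7, 0.2, -0.1]
finger_gap: 1.002
grip_force: 0.0
```

```bash
cat >> h.py <<'E'
def segs(x0=400,hw=6):
    im,d,W,p=cloud("wrist"); R=row(W)*1e3; Z=W[...,2]*1e3
    m=(abs(R[...,0]-x0)<hw)&(d>0)&(R[...,1]>-450)&(R[...,1]<-170)&(Z<130)
    y,z=R[m][:,1],Z[m]
    o=np.argsort(-y); 
    b=np.round(y/1).astype(int); prev=None;out=[]
    for k in sorted(np.unique(b))[::-1]:
        zz=z[b==k]; out.append((k,int(np.percentile(zz,20)),int(np.percentile(zz,90))))
    return im,d,W,p,out
E
python3 - <<'E'
from h import *
st();im,d,W,p,o=segs();cv2.imwrite("pics/w2.png",im)
last=None
for k,a,b in o:
    if last is None or abs(a-last[1])>4 or abs(b-last[2])>4: print(last,(k,a,b))
    last=(k,a,b)
R=row(W)*1e3;Z=W[...,2]
m=(Z>.083)&(Z<.092)&(d>0)&(R[...,1]>-235)&(R[...,1]<-180)&(abs(R[...,0]-410)<45)
P=W[m][:,:2].astype(np.float32)*1e3;print(cv2.minAreaRect(P),row(P.mean(0)),np.percentile(R[m],[1,99],axis=0))
E
```

```text
t 15.35 row [ 399.9711 -343.631 ] z 297.580875241556 ori [-3.1406 -0.0011  1.8587] Frow [-0.6164  0.3625] fz -0.12062021883619482 gap 91.17956201059327 grip 0.0
None (np.int64(-170), -1, 0)
(np.int64(-173), 0, 1) (np.int64(-192), 85, 85)
(np.int64(-213), 87, 88) (np.int64(-214), 61, 88)
(np.int64(-214), 61, 88) (np.int64(-215), 21, 81)
(np.int64(-215), 21, 81) (np.int64(-216), 0, 0)
(np.int64(-268), 0, 0) (np.int64(-269), 10, 10)
(np.int64(-274), 11, 12) (np.int64(-275), 22, 72)
(np.int64(-275), 22, 72) (np.int64(-276), 71, 73)
(np.int64(-288), 71, 73) (np.int64(-289), 72, 79)
(np.int64(-289), 72, 79) (np.int64(-290), 79, 80)
(np.int64(-361), 78, 79) (np.int64(-382), 12, 13)
(np.int64(-384), 11, 13) (np.int64(-385), 35, 94)
(np.int64(-386), 32, 94) (np.int64(-387), 99, 100)
((449.85626220703125, -79.61798095703125), (59.977806091308594, 22.398357391357422), 14.610249519348145) [ 408.556  -204.4696] [[ 379.0395 -215.5026]
 [ 437.7417 -193.2645]]
```

View pics/w2.png

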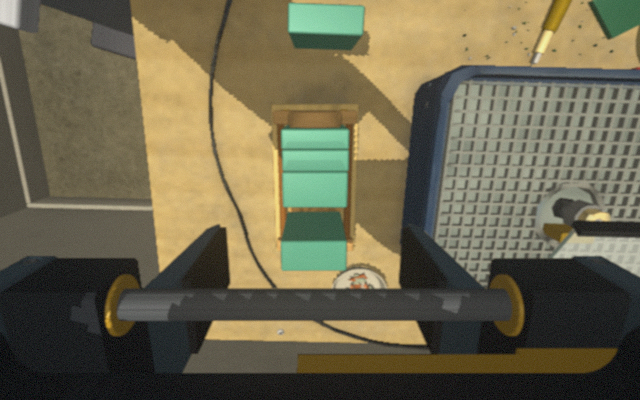

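The view shows the three low slabs packed left (rows 128–207), an open gap at rows 207–240 and the tall slab against the right cheek. The loose slab is at (326,22). Before grasping I'll check the lamp's clearance and refine the numbers.

```bash
python3 - <<'E'
from h import *
for n in("top","scene"):
    W=np.load(n+".npz")["W"];d=np.load(n+".npz")["d"]
    for lo,hi in((.01,.04),(.04,.1),(.1,.2),(.2,.3),(.3,.42)):
        m=(W[...,2]>lo)&(W[...,2]<hi)&(d>0)&(W[...,0]>.34)&(W[...,0]<.56)&(W[...,1]>-.06)&(W[...,1]<.12)
        if m.sum()>20:print(n,lo,hi,m.sum(),np.percentile(W[m],[1,50,99],axis=0).round(3).tolist())
st()
im,d,W,p=cloud("wrist");R=row(W)*1e3;Z=W[...,2]*1e3
def f(name,m): print(name,m.sum(),np.percentile(R[m][:,1],[5,50,95]),np.polyfit(R[m][:,0],R[m][:,1],1)[0])
x=abs(R[...,0]-400)<25
f("tall left face",x&(Z>45)&(Z<92)&(R[...,1]<-370)&(R[...,1]>-392))
x2=abs(R[...,0]-408)<25
f("loose right face",x2&(Z>20)&(Z<80)&(R[...,1]<-205)&(R[...,1]>-222))
g=x&(Z>77)&(Z<82)&(R[...,1]<-340)&(R[...,1]>-366);print("low3 right edge",np.percentile(R[g][:,1],[0,.5,2]))
g=x&(Z>9)&(Z<15)&(R[...,1]<-355)&(R[...,1]>-390);print("floor",np.percentile(R[g][:,1],[0,2,98]))
g=x2&(Z>84)&(Z<90)&(R[...,1]>-222)&(R[...,1]<-180)
u=R[g];k=-.033;q=u[:,1]-k*(u[:,0]-408.5);print("loose top y",np.percentile(q,[0,.5,2,50,98,99.5,100]))
g=(Z>84)&(Z<90)&(abs(R[...,1]+204)<15)&(abs(R[...,0]-408)<40);print("loose x",np.percentile(R[g][:,0],[.5,1,99,99.5]))
E
```

```text
top 0.01 0.04 2900 [[0.343, -0.029, 0.011], [0.439, 0.033, 0.023], [0.521, 0.115, 0.039]]
top 0.04 0.1 279 [[0.341, 0.022, 0.04], [0.448, 0.037, 0.058], [0.56, 0.119, 0.099]]
top 0.1 0.2 96 [[0.344, 0.029, 0.1], [0.45, 0.031, 0.154], [0.46, 0.116, 0.196]]
top 0.2 0.3 145 [[0.441, 0.029, 0.201], [0.451, 0.031, 0.258], [0.46, 0.038, 0.299]]
top 0.3 0.42 1514 [[0.444, 0.031, 0.308], [0.483, 0.073, 0.399], [0.531, 0.118, 0.42]]
scene 0.01 0.04 5132 [[0.379, -0.026, 0.011], [0.437, 0.053, 0.023], [0.557, 0.108, 0.039]]
scene 0.04 0.1 825 [[0.341, 0.025, 0.04], [0.446, 0.046, 0.059], [0.56, 0.118, 0.099]]
scene 0.1 0.2 604 [[0.44, 0.031, 0.103], [0.444, 0.044, 0.154], [0.457, 0.048, 0.2]]
scene 0.2 0.3 824 [[0.44, 0.031, 0.201], [0.444, 0.044, 0.253], [0.457, 0.048, 0.299]]
scene 0.3 0.42 2399 [[0.441, 0.036, 0.303], [0.472, 0.072, 0.389], [0.519, 0.119, 0.419]]
t 15.4 row [ 400.0096 -343.6986] z 297.78583222948276 ori [-3.1409 -0.0008  1.8588] Frow [ 0.69   -0.4625] fz 0.033382657399109575 gap 90.84141233151166 grip 0.0
tall left face 878 [-386.1278 -385.6766 -385.2288] 0.006632063011205092
loose right face 605 [-215.8113 -214.9976 -214.2292] -0.03438521746657131
low3 right edge [-360.1023 -359.9527 -359.5914]
floor [-387.0961 -386.4145 -381.1244]
loose top y [-215.2964 -215.1281 -214.8759 -204.3205 -193.8591 -193.3093 -192.8566]
loose x [378.9624 379.1165 437.7683 438.2059]
```

Request:
carry_out([
  [-1,30,2,30,0.008],
  [-1,70,4,60,0.017],
  [-1,110,6,80,0.034],
  [-1,137.5,8.4,90,0.034],
  [-1,137.5,8.4,110,0.034],
  [-1,137.5,8.4,150,0.034],
  [-1,137.5,8.4,185,0.034],
  [-1,137.5,8.4,199,0.034],
])

```text
time: 16.25
tcp_pos: [0.4486, -0.0812, 0.0967]
orientation: [-3.137, -0.002, 1.825]
contact_force: [0.4, -0.7, 0.6]
finger_gap: 0.998
grip_force: 0.0
```

```bash
python3 -c "from h import *;st()"
```

```text
t 16.25 row [ 407.0684 -205.3277] z 96.74294889544885 ori [-3.1372 -0.0023  1.8251] Frow [ 0.202  -0.8277] fz 0.5692640881884924 gap 90.8254454061288 grip 0.0
```

Request:
carry_out([
  [-1,0,0.8,0,0],
  [0,0,0.8,0,0],
  [0.4,0,0.8,0,0],
  [1,0,0.8,0,0],
  [1,0,0.8,0,0],
  [1,0,0.8,0,0],
  [1,0,0.8,0,0],
  [1,0,0.8,0,0],
], squeeze=25)

```text
time: 17.05
tcp_pos: [0.4512, -0.0816, 0.1]
orientation: [3.141, 0.0, 1.825]
contact_force: [-1.8, -0.2, 7.3]
finger_gap: 0.658
grip_force: 25.0
```

```bash
python3 -c "from h import *;st()"
```

```text
t 17.05 row [ 409.393  -206.4034] z 100.04090821968228 ori [3.1409 0.0004 1.8249] Frow [-1.8122  0.306 ] fz 7.267749526703366 gap 59.85389250789377 grip 24.998338222503662
```

Request:
carry_out([
  [1,0,0,-5,0],
  [1,0,0,-15,0],
  [1,0,0,-30,0],
  [1,0,0,-50,0],
  [1,0,0,-80,0],
  [1,0,0,-110,0],
  [1,0,0,-110,0],
  [1,0,0,-110,0],
])

```text
time: 17.85
tcp_pos: [0.4507, -0.0814, 0.2096]
orientation: [3.141, 0.0, 1.825]
contact_force: [-1.1, 0.2, -3.4]
finger_gap: 0.657
grip_force: 25.0
```

```bash
python3 - <<'E'
from h import *
st();im,d,W,p=cloud("wrist");cv2.imwrite("pics/w3.png",im);np.savez("w3",W=W,im=im,d=d)
E
```

```text
t 17.85 row [ 409.0024 -206.1019] z 209.56055342860387 ori [3.1409 0.0002 1.8248] Frow [-0.9888  0.4977] fz -3.4221812826137126 gap 59.74536434919984 grip 24.997949302196503
```

View pics/w3.png

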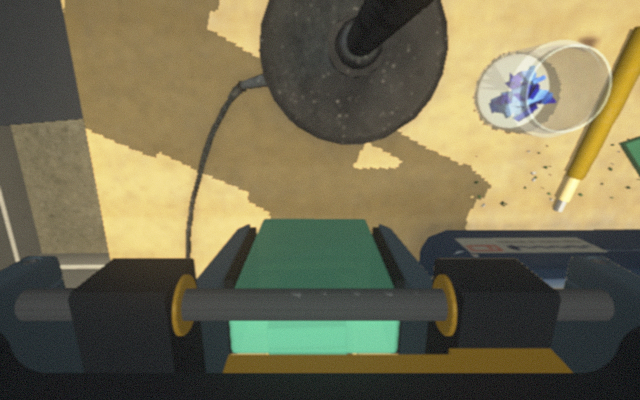

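The slab is held between the pads, with its left face at (315,270). I'll measure that face against the TCP.

```bash
python3 - <<'E'
from h import *
q=np.load("w3.npz");W,im,d=q["W"],q["im"],q["d"]
R=row(W)*1e3;Z=W[...,2]*1e3
m=np.zeros(d.shape,bool);m[225:288,270:365]=1;m&=(d>0)
P=np.c_[R[m],Z[m]]
A_=np.c_[P[:,0]-409,P[:,2]-170,np.ones(len(P))];c,res,_,_=np.linalg.lstsq(A_,P[:,1],rcond=None)
print("face y at x=409,z=170:",c[2],"slope x",c[0],"slope z",c[1],"rms",np.std(P[:,1]-A_@c))
print("z range",P[:,2].min(),P[:,2].max())
for v in range(216,228,2): print(v,np.round(R[v,318,1],1),np.round(Z[v,318],1))
for v in range(318,352,6): print(v,np.round(R[v,318,1],1),np.round(Z[v,318],1))
E
```

```text
face y at x=409,z=170: -192.51839169754365 slope x -0.03566749778991976 slope z 0.0009349193427521385 rms 0.2715526946781145
z range 121.0046510981325 189.81578789437347
216 -229.0 0.6
218 -231.0 0.4
220 -192.8 114.0
222 -192.7 117.6
224 -192.9 120.2
226 -192.5 124.5
318 -178.8 226.5
324 -201.3 197.6
330 -204.3 196.9
336 -206.3 197.5
342 -209.2 197.0
348 -211.6 197.1
```

Request:
carry_out([
  [1,-15,-1,-15,0],
  [1,-45,-1,-15,-0.01],
  [1,-80,-1.5,-15,-0.02],
  [1,-115,-2.2,-15,-0.034],
  [1,-145,-2.8,-15,-0.034],
  [1,-162,-3.2,-15,-0.034],
  [1,-169.5,-3.2,-15,-0.034],
  [1,-169.5,-3.2,-15,-0.034],
])

```text
time: 18.7
tcp_pos: [0.4902, -0.2463, 0.2233]
orientation: [-3.14, -0.002, 1.858]
contact_force: [-0.5, 0.3, -3.4]
finger_gap: 0.657
grip_force: 25.0
```

Request:
carry_out([
  [1,0,0,0,0],
  [1,0,0,0,0],
  [1,0,0,0,0],
  [1,0,0,0,0],
  [1,0,0,0,0],
  [1,0,0,0,0],
  [1,0,0,0,0],
  [1,0,0,0,0],
])

```text
time: 19.5
tcp_pos: [0.4905, -0.2464, 0.2243]
orientation: [3.142, -0.0, 1.859]
contact_force: [-0.4, 0.7, -2.2]
finger_gap: 0.657
grip_force: 25.0
```

```bash
python3 - <<'E'
from h import *
st()
q=np.load("w1.npz");W=q["W"];R=row(W)*1e3;Z=W[...,2]*1e3
m=(abs(R[...,1]+282)<4)&(Z>66)&(Z<76)&(q["d"]>0);x=R[m][:,0];print("cheek x",np.percentile(x,[1,99]),"z",np.median(Z[m]))
m=(abs(R[...,1]+282)<5)&(Z>18)&(Z<30)&(q["d"]>0);x=R[m][:,0];print("foot x",np.percentile(x,[1,99]),"z",np.median(Z[m]))
im,d,W,p=cloud("wrist");R=row(W)*1e3;Z=W[...,2]*1e3
def plane(n,m):
    P=np.c_[R[m],Z[m]];A_=np.c_[P[:,0]-400,P[:,2]-170,np.ones(len(P))];c=np.linalg.lstsq(A_,P[:,1],rcond=None)[0];print(n,m.sum(),c,np.percentile(P[:,2],[1,99]))
m=np.zeros(d.shape,bool);m[225:288,270:365]=1;m&=(d>0)&(Z>130);plane("held left face",m)
x=abs(R[...,0]-400)<25
g=x&(Z>77)&(Z<82)&(R[...,1]<-340)&(R[...,1]>-366);print("low3 right edge",g.sum(),np.percentile(R[g][:,1],[0,.5,2]))
for v in range(200,232,2): print(v,R[v,318].round(1),Z[v,318].round(1),end=";")
cv2.imwrite("pics/w4.png",im)
E
```

```text
t 19.5 row [ 400.2926 -375.5733] z 224.32305808703435 ori [ 3.1415 -0.0001  1.8587] Frow [-0.1842  0.7534] fz -2.2195925580793343 gap 59.7659263805402 grip 24.9979966878891
cheek x [383.456  499.3031] z 71.04531905003198
foot x [357.7906 502.2647] z 25.09414372291782
held left face 5962 [  -0.0009    0.0004 -362.0058] [137.5012 202.6942]
low3 right edge 2084 [-360.786  -360.4065 -360.083 ]
200 [ 404.1 -384. ] 12.4;202 [ 404.1 -385.8] 12.6;204 [ 404.  -385.2] 21.1;206 [ 404.  -385.6] 25.8;208 [ 403.9 -385.6] 31.4;210 [ 403.9 -385.9] 36.2;212 [ 403.8 -385. ] 44.2;214 [ 403.7 -385.4] 48.4;216 [ 403.7 -385.4] 53.2;218 [ 403.6 -385.8] 57.0;220 [ 402.7 -361.9] 129.3;222 [ 402.7 -361.9] 132.7;224 [ 402.7 -362.1] 135.5;226 [ 402.6 -362. ] 138.9;228 [ 402.6 -361.9] 142.2;230 [ 402.6 -361.8] 145.5;
```

Request:
carry_out([
  [1,0,0,5,0],
  [1,0,0,10,0],
  [1,0,0,15,0],
  [1,0,0,20,0],
  [1,0,0,24,0],
  [1,0,0,28,0],
  [1,0,0,32,0],
  [1,0,0,34,0],
])

```text
time: 20.35
tcp_pos: [0.4904, -0.2463, 0.1899]
orientation: [-3.141, -0.001, 1.859]
contact_force: [0.2, -0.2, -3.6]
finger_gap: 0.657
grip_force: 25.0
```

```bash
python3 -c "from h import *;st()"
```

```text
t 20.35 row [ 400.212  -375.4708] z 189.85330482295788 ori [-3.1413 -0.0005  1.8587] Frow [ 0.1063 -0.269 ] fz -3.569629590014593 gap 59.83211485421397 grip 24.99797612428665
```

Request:
carry_out([
  [1,0,0,2,0],
  [1,0,0,4,0],
  [1,0,0,6,0],
  [1,0,0,8,0],
  [1,0,0,10,0],
  [1,0,0,12,0],
  [1,0,0,14,0],
  [1,0,0,15,0],
])

```text
time: 21.15
tcp_pos: [0.4899, -0.2465, 0.1753]
orientation: [-3.14, -0.0, 1.859]
contact_force: [-1.9, -0.6, -1.9]
finger_gap: 0.656
grip_force: 25.0
```

```bash
python3 -c "from h import *;st()"
```

```text
t 21.15 row [ 399.7565 -375.4895] z 175.34152345701065 ori [-3.1403 -0.0002  1.8591] Frow [-2.0016 -0.0543] fz -1.9374205284148183 gap 59.691019529106356 grip 24.9989865696989
```

Request:
carry_out([
  [1,0,0,1.5,0],
  [1,0,0,3,0],
  [1,0,0,4.5,0],
  [1,0,0,6,0],
  [1,0,0,7.5,0],
  [1,0,0,9,0],
  [1,0,0,10.5,0],
  [1,0,0,12,0],
])

```text
time: 21.95
tcp_pos: [0.4904, -0.2464, 0.1633]
orientation: [-3.141, 0.0, 1.859]
contact_force: [-3.0, -1.5, 0.3]
finger_gap: 0.652
grip_force: 25.0
```

```bash
python3 -c "from h import *;st()"
```

```text
t 21.95 row [ 400.1959 -375.5874] z 163.33587861311494 ori [-3.1414  0.      1.8589] Frow [-3.2995 -0.5556] fz 0.3254967406786084 gap 59.36410366986135 grip 25.01017958857119
```

Request:
carry_out([
  [1,0,0,1.5,0],
  [1,0,0,3,0],
  [1,0,0,4.5,0],
  [1,0,0,6,0],
  [1,0,0,7.5,0],
  [1,0,0,9,0],
  [1,0,0,10.5,0],
  [1,0,0,12,0],
])

```text
time: 22.75
tcp_pos: [0.4903, -0.2465, 0.1515]
orientation: [-3.141, -0.0, 1.859]
contact_force: [-3.8, -1.4, 3.3]
finger_gap: 0.658
grip_force: 25.0
```

```bash
python3 -c "from h import *;st()"
```

```text
t 22.75 row [ 400.1392 -375.5729] z 151.54142295713152 ori [-3.1414 -0.      1.8587] Frow [-4.0131 -0.2954] fz 3.263555185898274 gap 59.832693767001714 grip 25.01410162250977
```

Resistance is building, with force in -x and up. Before going on I'll look at the possible causes: machine height, slab fit and slip.

```bash
python3 - <<'E'
from h import *
for n in("top","w1"):
    q=np.load(n+".npz");W=q["W"];R=row(W)*1e3;Z=W[...,2]*1e3
    for a,b in((440,460),(460,475),(475,490),(490,505),(505,520)):
        m=(R[...,0]>a)&(R[...,0]<b)&(abs(R[...,1]+375)<60)&(q["d"]>0)&(Z<250)
        print(n,a,m.sum(),np.percentile(Z[m],[50,95,99.5]).round(0) if m.sum() else "")
im,d,W,p=cloud("wrist");R=row(W)*1e3;Z=W[...,2]*1e3;cv2.imwrite("pics/w5.png",im)
m=np.zeros(d.shape,bool);m[225:288,270:365]=1;m&=(d>0)&(Z>85)
P=np.c_[R[m],Z[m]];A_=np.c_[P[:,0]-400,P[:,2]-110,np.ones(len(P))];print(np.linalg.lstsq(A_,P[:,1],rcond=None)[0],np.percentile(P[:,2],[1,99]))
for v in range(324,352,6): print(v,R[v,318].round(1),Z[v,318].round(1))
x=abs(R[...,0]-400)<20
for v in range(90,228,6): print(v,R[v,318].round(1),Z[v,318].round(1),end=";")
E
```

```text
top 440 397 [ 2. 15. 26.]
top 460 308 [1. 4. 6.]
top 475 304 [1. 4. 5.]
top 490 614 [ 59. 108. 163.]
top 505 463 [101. 161. 163.]
w1 440 3074 [ 13. 247. 250.]
w1 460 1315 [0. 1. 2.]
w1 475 1322 [0. 1. 2.]
w1 490 3647 [ 52. 106. 107.]
w1 505 1639 [100. 103. 103.]
[  -0.0017    0.0012 -361.9972] [ 85.6164 129.9543]
324 [ 401.7 -371.1] 139.2
330 [ 401.7 -373.2] 139.6
336 [ 401.7 -376. ] 139.1
342 [ 401.7 -378.8] 138.8
348 [ 401.7 -380.9] 139.2
90 [ 402.1 -292.2] 79.1;96 [ 402.1 -294.8] 80.6;102 [ 402.1 -297.4] 79.7;108 [ 402.1 -300. ] 80.0;114 [ 402.1 -302.6] 81.1;120 [ 402.1 -305.2] 80.9;126 [ 402.1 -308. ] 80.2;132 [ 402.2 -310.7] 80.0;138 [ 402.2 -313.6] 78.4;144 [ 402.2 -316.2] 80.1;150 [ 402.2 -319.1] 79.4;156 [ 402.2 -321.8] 79.8;162 [ 402.2 -324.9] 78.2;168 [ 402.2 -327.4] 80.6;174 [ 402.2 -330.5] 79.5;180 [ 402.2 -333.3] 80.1;186 [ 402.2 -336.3] 79.9;192 [ 402.2 -339.3] 80.1;198 [ 402.2 -342.5] 79.2;204 [ 402.2 -345.4] 79.9;210 [ 402.3 -348.4] 80.1;216 [ 402.3 -351.3] 80.7;222 [ 402.3 -354.7] 80.1;
```

View pics/w5.png

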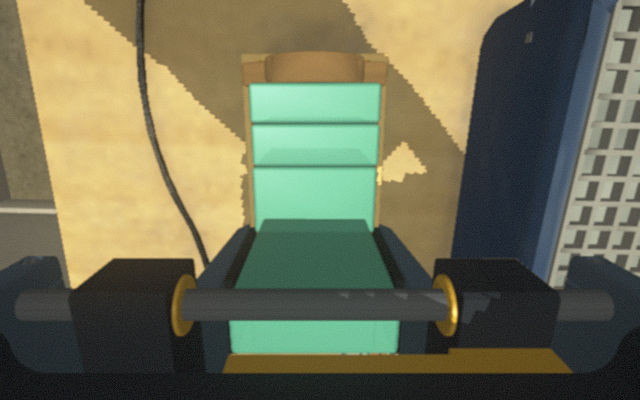

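The picture shows the slab upright in the gap at (315,270), with the low slabs square behind it. It has no lean and no slip (bottom at about 51 mm). The machine isn't in reach of the body, which has already passed lower here. I'll go in smaller steps and wait between them.

Request:
carry_out([
  [1,0,0,0,0],
  [1,0,0,0,0],
  [1,0,0,0,0],
  [1,0,0,0,0],
  [1,0,0,0,0],
  [1,0,0,0,0],
  [1,0,0,0,0],
  [1,0,0,0,0],
])

```text
time: 23.6
tcp_pos: [0.4905, -0.2464, 0.1513]
orientation: [-3.142, -0.0, 1.859]
contact_force: [-5.6, -1.4, 2.7]
finger_gap: 0.655
grip_force: 25.0
```

```bash
python3 -c "from h import *;st();print(get_state()['wrist_torque'])"
```

```text
t 23.6 row [ 400.2684 -375.5614] z 151.33123426697742 ori [-3.1415 -0.0001  1.8588] Frow [-5.7724  0.2161] fz 2.655339755559524 gap 59.569790569452785 grip 25.009107837395277
[-0.4457  0.9768 -0.0686]
```

Request:
carry_out([
  [1,0,0,1,0],
  [1,0,0,2,0],
  [1,0,0,3,0],
  [1,0,0,4,0],
  [1,0,0,5,0],
  [1,0,0,6,0],
  [1,0,0,6,0],
  [1,0,0,6,0],
])

```text
time: 24.4
tcp_pos: [0.4904, -0.2465, 0.1455]
orientation: [-3.141, 0.0, 1.859]
contact_force: [-5.2, -1.3, 4.8]
finger_gap: 0.657
grip_force: 25.0
```

```bash
python3 -c "from h import *;st();print(get_state()['wrist_torque'])"
```

```text
t 24.4 row [ 400.1978 -375.5908] z 145.5252985684523 ori [-3.1414  0.0001  1.8588] Frow [-5.3811  0.2255] fz 4.8311892861872705 gap 59.82584437424938 grip 25.00669782893965
[-0.4842  1.139  -0.1104]
```

The force is steady and started when the fingertips passed the tall slab's top. The pads (32 mm wide) reach beside the tall slab, which was released about 0.9 mm nearer the robot, so the near pad rubs on it. I'll shift about 1 mm toward the robot to relieve it.

Request:
carry_out([
  [1,0,0,-1,0],
  [1,0,-0.3,-2,0],
  [1,0,-0.6,-2,0],
  [1,0,-0.9,-2,0],
  [1,0,-1,-2,0],
  [1,0,-1,-2,0],
  [1,0,-1,-2,0],
  [1,0,-1,-2,0],
])

```text
time: 25.2
tcp_pos: [0.4897, -0.2467, 0.1473]
orientation: [3.141, 0.0, 1.859]
contact_force: [1.4, 0.6, -7.1]
finger_gap: 0.66
grip_force: 25.0
```

```bash
python3 -c "from h import *;st();print(get_state()['wrist_torque'])"
```

```text
t 25.2 row [ 399.474  -375.6006] z 147.33593786892072 ori [3.1412 0.0001 1.8588] Frow [1.5003 0.1706] fz -7.127421348486198 gap 60.02376478406575 grip 24.991777254617773
[-0.0058 -0.1541 -0.0175]
```

Request:
carry_out([
  [1,0,0.1,1.5,0],
  [1,0,0.2,3,0],
  [1,0,0.2,4.5,0],
  [1,0,0.2,6,0],
  [1,0,0.2,7.5,0],
  [1,0,0.2,9,0],
  [1,0,0.2,10,0],
  [1,0,0.2,10,0],
])

```text
time: 26.0
tcp_pos: [0.49, -0.247, 0.1391]
orientation: [3.14, 0.002, 1.859]
contact_force: [-2.8, 0.5, 6.5]
finger_gap: 0.658
grip_force: 25.0
```

```bash
python3 -c "from h import *;st();print(get_state()['wrist_torque'])"
```

```text
t 26.0 row [ 399.6841 -376.0213] z 139.11140870257816 ori [3.1403 0.0017 1.8586] Frow [-2.5507  1.3209] fz 6.542819940886149 gap 59.922305724335665 grip 25.00415740069002
[-0.0289  0.4873 -0.1616]
```

The pads also grip the tall slab's edge since it has the same 60 mm width, which explains the vertical drag. A lighter squeeze cuts it, so I'll continue at 12 N.

Request:
carry_out([
  [1,0.4,0,0,0],
  [1,0.4,0,1,0],
  [1,0.4,0,2.5,0],
  [1,0.4,0,4,0],
  [1,0.4,0,5.5,0],
  [1,0.4,0,7,0],
  [1,0.4,0,8.5,0],
  [1,0.4,0,10,0],
], squeeze=12)

```text
time: 26.8
tcp_pos: [0.49, -0.2469, 0.1293]
orientation: [3.14, 0.002, 1.859]
contact_force: [-3.0, -0.2, 7.8]
finger_gap: 0.656
grip_force: 12.0
```

```bash
python3 -c "from h import *;st();print(get_state()['wrist_torque'])"
```

```text
t 26.8 row [ 399.6915 -375.9236] z 129.30559749827026 ori [3.1402 0.0024 1.8588] Frow [-2.9308  0.6156] fz 7.837050792444288 gap 59.731262188067014 grip 12.007923355267849
[-0.1969  0.5315 -0.1274]
```

```bash
cat >> h.py <<'E'
def held():
    st();im,d,W,p=cloud("wrist");R=row(W)*1e3;Z=W[...,2]*1e3
    print("top z",np.median(Z[330:350,290:340]),"y",R[330,318,1].round(1))
    m=np.zeros(d.shape,bool);m[225:288,270:365]=1;m&=(d>0)&(Z>83)
    P=np.c_[R[m],Z[m]];A_=np.c_[P[:,0]-400,P[:,2]-100,np.ones(len(P))];print("left face",np.linalg.lstsq(A_,P[:,1],rcond=None)[0],np.percentile(P[:,2],[1,99]))
    g=(abs(R[...,0]-400)<20)&(Z>77)&(Z<83)&(R[...,1]<-300)
    q=R[g];print("low top z",np.median(Z[g]),"right edge",np.percentile(q[:,1],[.5,2]))
    return im,d,W,p
E
python3 - <<'E'
from h import *
im,d,W,p=held();cv2.imwrite("pics/w6.png",im);Z=W[...,2]*1e3;R=row(W)*1e3
for v in list(range(200,260,5)): print(v,R[v,300].round(1),Z[v,300].round(1),end=";")
E
```

```text
t 26.8 row [ 399.6915 -375.9236] z 129.30559749827026 ori [3.1402 0.0024 1.8588] Frow [-2.9308  0.6156] fz 7.837050792444288 gap 59.731262188067014 grip 12.007923355267849
top z 117.25602880842834 y -373.3
left face [  -0.0009    0.0061 -362.4037] [ 83.3519 108.0432]
low top z 79.93668019756797 right edge [-362.7578 -362.4549]
200 [ 394.1 -337.2] 80.5;205 [ 394.  -339.3] 80.8;210 [ 394.  -341.8] 79.8;215 [ 394.  -343.7] 80.7;220 [ 393.9 -346.6] 79.0;225 [ 393.9 -348.7] 79.6;230 [ 393.9 -350.8] 80.1;235 [ 393.8 -353.6] 78.9;240 [ 393.8 -355.6] 79.6;245 [ 393.8 -358.2] 79.2;250 [ 393.7 -360.6] 79.2;255 [ 393.8 -362.5] 80.3;
```

View pics/w6.png

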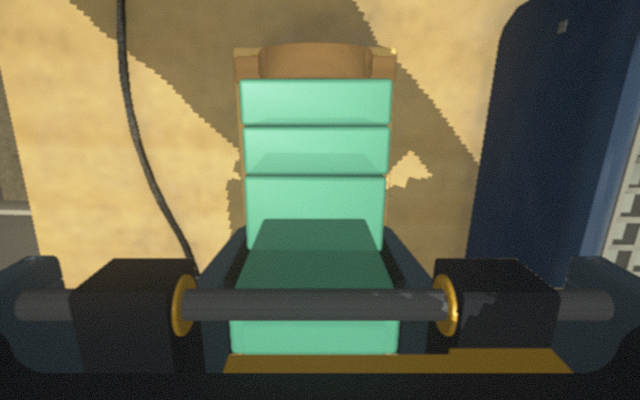

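Still no slip (bottom at about 29 mm), upright, and the resistance is constant. About 17 mm to go.

Request:
carry_out([
  [1,0,-0.5,0,0],
  [1,0,-0.5,1,0],
  [1,0,-0.5,2.5,0],
  [1,0,-0.5,4,0],
  [1,0,-0.5,5.5,0],
  [1,0,-0.5,7,0],
  [1,0,-0.5,8.5,0],
  [1,0,-0.5,9,0],
])

```text
time: 27.65
tcp_pos: [0.49, -0.247, 0.1209]
orientation: [3.139, 0.003, 1.859]
contact_force: [-1.1, 1.6, 7.1]
finger_gap: 0.66
grip_force: 11.6
```

```bash
python3 -c "from h import *;st();print(get_state()['wrist_torque'])"
```

```text
t 27.65 row [ 399.6491 -376.0278] z 120.87204332818969 ori [3.1392 0.003  1.8589] Frow [-0.6289  1.8483] fz 7.100562731363271 gap 60.048605463140866 grip 11.632572172972786
[-0.0977  0.6589 -0.1368]
```

Request:
carry_out([
  [1,0,0,1,0],
  [1,0,0,2,0],
  [1,0,0,3,0],
  [1,0,0,4,0],
  [1,0,0,5,0],
  [1,0,0,6,0],
  [1,0,0,6,0],
  [1,0,0,6,0],
])

```text
time: 28.45
tcp_pos: [0.4901, -0.2475, 0.1157]
orientation: [3.139, 0.004, 1.859]
contact_force: [-3.1, 0.5, 16.4]
finger_gap: 0.66
grip_force: 12.0
```

```bash
python3 -c "from h import *;held()"
```

```text
t 28.45 row [ 399.6473 -376.5237] z 115.69681596835166 ori [3.1389 0.0043 1.8593] Frow [-2.8782  1.3262] fz 16.40148626601843 gap 60.07448575520362 grip 12.00977347791195
top z 99.82555821909298 y -377.0
left face [  -0.0003    0.0092 -362.357 ] [83.1353 95.5496]
low top z 79.92221730292903 right edge [-362.8118 -362.4818]
```

The slab's top is at 99.8 mm, so it stands on the floor (12 + 88 = 100). I'll relieve the load, open, and check.

Request:
carry_out([
  [1,0,0,-1.5,0],
  [1,0,0,-3,0],
  [0.3,0,0,-3,0],
  [0,0,0,-3,0],
  [-0.5,0,0,-3,0],
  [-1,0,0,-3,0],
  [-1,0,0,-3,0],
  [-1,0,0,-3,0],
])

```text
time: 29.3
tcp_pos: [0.4889, -0.2462, 0.1151]
orientation: [-3.141, -0.001, 1.859]
contact_force: [-0.2, -0.7, -0.2]
finger_gap: 0.976
grip_force: 0.0
```

```bash
python3 -c "from h import *;held()"
```

```text
t 29.3 row [ 398.8221 -374.9232] z 115.0763214313399 ori [-3.141  -0.0007  1.8588] Frow [-0.4188 -0.644 ] fz -0.19376398261214867 gap 88.77559120148459 grip 0.0
top z 99.96427316340858 y -375.1
left face [  -0.0011    0.0146 -361.3276] [83.0841 93.7572]
low top z 79.9313216878211 right edge [-361.8407 -361.5028]
```

Request:
carry_out([
  [-1,0,1,0,0],
  [-1,0,1,-20,0],
  [-1,0,1,-60,0],
  [-1,0,1,-105,0],
  [-1,10,1,-150,0],
  [-1,20,1,-185,0],
  [-1,20,1,-185,0],
  [-1,20,1,-185,0],
])

```text
time: 30.15
tcp_pos: [0.4844, -0.2268, 0.3008]
orientation: [3.141, 0.001, 1.859]
contact_force: [-0.1, 0.1, -1.2]
finger_gap: 1.001
grip_force: 0.0
```

```bash
python3 - <<'E'
from h import *
st();im,d,W,p,o=segs(400,15)
cv2.imwrite("pics/w7.png",im)
last=None
for k,a,b in o:
    if last is None or abs(a-last[1])>3 or abs(b-last[2])>3: print(last and tuple(map(int,last)),(int(k),a,b))
    last=(k,a,b)
R=row(W)*1e3;Z=W[...,2]*1e3
m=(Z>94)&(Z<104)&(d>0)&(R[...,1]<-350)&(R[...,1]>-420)&(abs(R[...,0]-400)<40)
n,l,s,c=cv2.connectedComponentsWithStats(m.astype(np.uint8))
for i in range(1,n):
    if s[i,4]>80: q=l==i;print(s[i],np.percentile(R[q],[1,50,99],axis=0).round(1).tolist(),np.median(Z[q]))
x=abs(R[...,0]-400)<24
for nm,a,b,z0,z1 in(("loose left face",-366,-356,84,97),("low tops",-356,-292,76,84),("loose top",-381,-366,97,103),("tall top",-409,-389,97,103)):
    q=x&(R[...,1]>a)&(R[...,1]<b)&(Z>z0)&(Z<z1)&(d>0)
    P=np.c_[R[q],Z[q]]
    if nm=="loose left face": A_,t=np.c_[P[:,0]-400,P[:,2]-90,np.ones(len(P))],P[:,1]
    else: A_,t=np.c_[P[:,0]-400,P[:,1]+370,np.ones(len(P))],P[:,2]
    print(nm,len(P),np.linalg.lstsq(A_,t,rcond=None)[0])
E
```

```text
t 30.15 row [ 400.0145 -355.0186] z 300.7984690626886 ori [3.1405 0.001  1.8592] Frow [-0.0639  0.088 ] fz -1.1639444105352355 gap 91.05343171808839 grip 0.0
None (-181, 0, 0)
(-268, 0, 1) (-269, 9, 10)
(-274, 10, 13) (-275, 68, 71)
(-288, 69, 72) (-289, 69, 79)
(-289, 69, 79) (-290, 79, 80)
(-360, 78, 79) (-361, 78, 96)
(-361, 78, 96) (-362, 82, 99)
(-362, 82, 99) (-363, 98, 100)
(-414, 97, 98) (-426, 73, 74)
[ 279  200   69   56 3713] [[370.2, -412.9], [399.5, -385.8], [428.5, -361.5]] 99.91409118595213
loose left face 208 [  -0.0009    0.0042 -361.6708]
low tops 3775 [-0.0006 -0.0015 79.9784]
loose top 878 [  0.0016   0.0007 100.0327]
tall top 1101 [ 0.0003 -0.0015 99.9981]
```

View pics/w7.png

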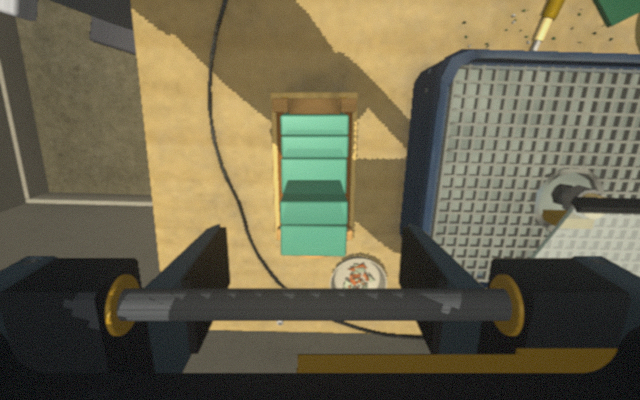

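The view shows all five slabs standing in the rack (rows 113–255). The loose slab (rows 200–225, top at 100.0 mm and level) is directly left of the tall one, and the dish at (359,285) hasn't moved. Handing in.

```bash
python3 -c "from cell import *;print(sign_off())"
```

```text
the job is handed in; nothing more can be done
None
```

The loose slab stands fully home on the rack floor, directly left of the tall slab; wrist force read at most about 16 N, and the job was handed in at about 30 s of 72 s, with no verdict returned.

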